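# Clear the jammed dish from the shaker chute

### The arm

A 6-joint arm with a two-finger parallel gripper is mounted at the origin on the work surface. World frame = base frame: x ahead of the robot, y to its left, z up, the work surface at z = 0. Lengths are in m, angles in rad, forces in N, time in s.
With the tool pointing down it reaches from about 0.35 to 0.85 m from the base axis. Payload 8.1 kg.
Tool frame: the origin (TCP) lies on the mounting face of the last link; the fingertips stand 186 mm ahead of it and the grasp point (between the pads) lies 167 mm ahead of it; z points along the fingers, y is the line along which they close (so a half turn about z gives the same grasp; the last joint's range is limited). The gripper opens to 93 mm and grips with 3 to 60 N. Pads are 15 mm wide; open, the fingers measure 128 mm over their backs; the gripper's body (75 mm by 188 mm) begins 65 mm behind the grasp point.
Start: joints at [1.251, 0.13, 1.488, -0, 1.523, -0.085], TCP at [0.14, 0.584, 0.405] pointing down, gripper open.
Joint ranges: [-2.96, 2.96], [-0.89, 2.26], [0.02, 2.5], [-1.34, 4.48], [0, 2.73], [-2.66, 2.66]. Speed limits (rad/s): [2.39, 2.39, 2.79, 3.14, 3.14, 3.14].

### API

Orientations are given as a rotation vector (axis times angle).
In Python, from plant import * gives the robot as it stands. The module is installed in compiled form; this text tells all that it offers.
- The arm moves only by the tool arm_command, never from a script. Its argument "increments" is a list of rows, each a list of 6 numbers: the shift along the tool's x, y, z in units of 0.2 m (1.0 is 0.2 m), then the turn, a rotation vector about the tool's x, y, z in units of pi rad (1.0 is pi rad). A call has exactly 5 rows; each row is the pose to reach, as a shift and turn from the pose commanded when the call began, along the tool's axes at that moment, turning the shorter way round; what a row does not reach only later rows make up. A row lasts 1/8 s, in which the tool goes at most 62.5 mm and 10.7 degrees, less where a joint would pass 70% of its speed; a pose out of reach is approached as far as the arm can. A call with a number of a shift or a turn outside -1 to 1 is refused whole. A call with a gripper value outside its range is refused whole. "fingers" is the closure, from -1 (fully open) to 1 (shut), set as the call begins (left out, the last holds). The fingers move at their own pace and stop on an object; "force" is the grip in N (left out, the last holds). Time passes only in rows, so rows that repeat a pose let the fingers close, or fill a call up. It gives the time, the measured TCP pose, the force, the opening and the grip force at its end, in the units of the state.
- read_state(): the state, without advancing time (a new reading comes with each control period).
- read_camera(name): name is "side" or "top"; returns a dict with "image" (420x560x3 uint8, red, green, blue), "fx", "fy", "cx", "cy" (pixels), "T" (4x4, takes a point from camera to world coordinates). Camera axes: x right, y down, z forward; pixel columns grow to the right and rows downward; lengths in m; the calibration is good to about 2 mm. A picture is of the moment at which its call begins. There is no depth.
- close_job(): hands the job in; it is judged then, once.
The state is a dict: "t": time; "q": joint angles; "dq": joint speeds; "joint_torque": joint torques, N m; "tool_pos": TCP position; "orientation": TCP orientation; "force": force on the tool from outside, world axes, zero at the start; "wrist_torque": the same for the moment, N m; "opening": finger opening in m; "gripper_force": force on a finger pad.
Only numpy, scipy, OpenCV 4.12 (cv2) and the standard library are available. Lean on these libraries where they do the work, as an engineer would, in place of code of your own. Each camera call takes 0.05 s, during which the arm holds its last target. There are 200 camera calls.

### The job

An oversize bisque dish has stuck in the throat of the feed chute, under the keeper strips. Switch the shaker off, nudge the dish back up the chute until it lies in the cut-away clear of the strips, lift it out and set it down, without letting it fall, flat and right way up on the seconds board in the free space between the two jugs; then switch the shaker back on, and not before. Leave the waiting dish, the jugs and the cups where they are.

Things in the scene. Friction and masses are not known exactly. Their poses are not given: they have to be found in the camera images.
- trough: Inclined trough of the shaker feed chute: steel sheet, rough black rubber floor falling at 18 degrees towards the robot's side (nothing slides on it by itself). Origin: middle of the floor's lower end; x runs up the chute along the floor, y across, z square to the floor; entries below use these axes, mm. Floor x 0 to 430; side walls 3 thick; shut at the sides, open at the lower end.
- throat (a point): On the trough's floor at x 30, in the throat: x 0 to 41, 61 wide inside, walls 30 high, open above. From x 41 the walls widen to 70 at x 72, then stay 70 apart and 36 high up to x 170. The dish (66 wide) cannot pass down the throat. Just below the trough's lower end stands a landing tray 115 long and 100 wide, rim 54 above the table.
- keepers (a point): On the floor under the middle of the lower keeper strips (x 112): two flat strips along the walls, x 55 to 170, undersides 36 and tops 39 above the floor, an open slot 56 wide between them. A dish below them cannot be lifted out or gripped by its sides, only pushed along.
- cutaway (a point): On the floor in the middle of the cut-away (x 241): at x 170 to 312 the walls are only 5 high (outer edges 76 apart) with free room on both sides for fingers. At x 313 a thin blade, 44 wide and 14 high, stands across the floor and stops what is pushed up; beyond it are a second pair of strips, x 312 to 430, over the waiting dish.
- lamp (a point): Middle of the inspection lamp, a bar across the chute over the upper half of the cut-away: x 268 to 300, y -140 to 140, 113 to 140 above the floor; its arms and posts stand at y +-125, beyond x 265. A gripper straight up and down over the cut-away runs into it: tilt its top towards the robot by 30 degrees or so, lift the dish square to the floor by 50 to 60, then draw it back from under the lamp.
- dish_mid (a point): Centre (half-way up) of the jammed dish: open oblong white bisque dish 100 long (x) by 66 wide (y) by 32 high (z, open side), straight 6 mm walls, about 0.26 kg; axes along its sides. At the start it lies open side up on the trough's floor, long side along the chute, its lower end about 61 mm up the floor, between the converging walls and under the lower keeper strips.
- switch (a joint): Switch handle of the shaker, rad: 0 = off, leaning to the box's -x (the robot's side); 1.0 = on, leaning to +x. It swings between stops at these ends, stays where it is left and needs about 1 N at the tip. Put it fully over (within 0.15).
- switch_tip (a point): Centre of the 26 mm black ball on the end of the handle, which is 80 mm long from a pivot 107 mm above the table and 10 mm to the +x side of the box's origin (so the ball stands 38 mm to either side of the pivot, 177 mm up). Below it a block 70 by 50 mm reaches to 110 mm, its axle to 120 mm.
- queued_mid (a point): Centre of the waiting dish, 100 by 60 by 32 mm, behind the blade under the upper keeper strips. It stays there.
- controller: Grey shaker controller box, 120 (x) by 130 (y) by 85 mm high, standing on the table on one side of the chute. Origin: middle of its underside. The switch handle is on its top and swings along the box's x.
- board: Seconds board: plain wooden ware board 480 (x) by 160 (y) mm, top 20 mm above the table, on the other side of the chute. Origin: middle of its underside. A jug stands near each end; the dish belongs about the middle (its centre within 75 mm along and 50 mm across).
- jug_a_mid (a point): Centre of a white bisque jug 130 mm high, 74 mm across the belly, standing near an end of the seconds board.
- jug_b_mid (a point): Centre of a white bisque jug 130 mm high, 74 mm across the belly, standing near an end of the seconds board.
- jug_c_mid (a point): Centre of another such jug, on the table behind the controller (away from the robot).
- cup_a_mid (a point): Centre of a gilt cup 85 mm high, 66 mm across the rim, on the table on the robot's side of the controller.
- cup_b_mid (a point): Centre of another such cup, behind the controller.
Things that resemble listed ones, but are neither listed nor needed, are in the scene too. What is shaped like the part that bears dish_mid but yellow is not meant. Leave any orange look-alike of the controller alone.

How it is judged:
On the way, in this order (a step that is already met when the one before it is completed fails the run):
1. the shaker is switched off (value of joint switch below 0.15 rad), for 0.2 s.
2. the dish has been nudged up the chute and lies on its floor in the cut-away, clear of the keeper strips (its centre at least 219 mm up the floor) (x of dish_mid in the frame of trough between 0.219 and 0.275 m and z of dish_mid in the frame of trough below 0.024 m and y of dish_mid in the frame of trough between -0.02 and 0.02 m), for 0.2 s.
3. the dish is lifted out of the chute in the gripper (z of dish_mid in the frame of trough above 0.06 m and contact force between dish and the fingers above 0.5 N), for 0.1 s.
4. the dish stands flat on the seconds board between the jugs, let go (x of dish_mid in the frame of board between -0.075 and 0.075 m and y of dish_mid in the frame of board between -0.05 and 0.05 m and z of dish_mid in the frame of board between 0.03 and 0.042 m and angle between dish_mid's own z axis and vertical below 0.1 rad and contact force between dish and the fingers below 0.05 N and linear speed of dish below 0.02 m/s), for 0.3 s.
5. the shaker is switched on again (value of joint switch above 0.85 rad), for 0.2 s.
At the end, for the whole second after the job is handed in: The dish rests let go on the seconds board, right way up and flat (within 0.1 rad), its centre within 75 mm along and 50 mm across of the board's middle, between the jugs; the switch is on (above 0.85); the waiting dish, jugs and cups are where they were (within 30 mm) (all of step 4 and value of joint switch above 0.85 rad); the robot touches nothing.
It fails at once if the shaker is on while the dish is being cleared (distance of dish_mid from where it was at the start of the episode above 0.03 m and value of joint switch above 0.5 rad and not (x of dish_mid in the frame of board between -0.075 and 0.075 m and y of dish_mid in the frame of board between -0.05 and 0.05 m and z of dish_mid in the frame of board between 0.03 and 0.042 m and angle between dish_mid's own z axis and vertical below 0.1 rad)).
It fails at once if the dish is let fall (moves faster than 0.5 m/s out of the fingers' grip: a fall of more than about 12 mm) (contact force between dish and the fingers below 0.05 N and linear speed of dish above 0.5 m/s).
It fails at once if the waiting dish is moved from its place (by 30 mm) (distance of queued_mid from where it was at the start of the episode above 0.03 m).
It fails at once if a jug or cup is moved (by 30 mm) or knocked over (distance of any of jug_a_mid, jug_b_mid, jug_c_mid, cup_a_mid, cup_b_mid from where it was at the start of the episode above 0.03 m).
It also fails if it takes over 72 s, if anything falls off the work surface, if the arm or the gripper's body presses on something with over 40 N, if the wrist force passes 120 N, or if a joint passes its speed limit or range.

## Working session

There is one attempt and no reset: what is moved stays moved. The work goes in short steps, Python scripts to look and compute and a tool call to move; the robot and the scene stay as the last step left them, time stands still between calls to the robot, and variables do not carry over. Pictures are saved under pics/ and viewed, at most 10 in all, crops included, and the job is handed in when it is done.

Besides the shell and the picture viewer there is one more tool, called after ">>>" by a JSON object that holds its "method" and its "body", one argument or row to a line. arm_command: Moves the arm, as the interface text tells. Shifts and turns lie within -1 to 1; 1 stands for 0.2 m of shift or pi rad of turn. Its arguments: {"type":"object","properties":{"increments":{"type":"array","items":{"type":"array","items":{"type":"number","minimum":-1,"maximum":1}}},"fingers":{"type":"number"},"force":{"type":"number"}},"required":["increments"]}

```bash
mkdir -p pics
cat > h.py <<'E'
from plant import *
import numpy as np, cv2
from scipy.spatial.transform import Rotation as R
def snap(name,fn,crop=None,scale=1):
    c=read_camera(name); im=c["image"][:,:,::-1].copy()
    if crop: u0,v0,u1,v1=crop; im=im[v0:v1,u0:u1]
    if scale!=1: im=cv2.resize(im,None,fx=scale,fy=scale,interpolation=cv2.INTER_CUBIC)
    cv2.imwrite("pics/"+fn,im); return c
def at_z(c,u,v,z):
    T=c["T"]; d=T[:3,:3]@np.array([(u-c["cx"])/c["fx"],(v-c["cy"])/c["fy"],1]); o=T[:3,3]
    return o+d*(z-o[2])/d[2]
def proj(c,p):
    q=np.linalg.inv(c["T"])@np.append(p,1); return np.array([c["fx"]*q[0]/q[2]+c["cx"],c["fy"]*q[1]/q[2]+c["cy"]])
E
python3 - <<'E'
from h import *
np.set_printoptions(precision=3,suppress=True)
a=snap("top","t1.png",scale=1.42);b=snap("side","s1.png",scale=1.42)
print(a["T"],a["fx"],a["cx"],a["cy"]);print(b["T"],b["fx"],b["cx"],b["cy"]);print(read_state())
E
```

```text
[[ 0.005 -0.981  0.193  0.205]
 [-1.    -0.006 -0.005  0.041]
 [ 0.006 -0.193 -0.981  1.565]
 [ 0.     0.     0.     1.   ]] 501.98637543261736 269.6840862708234 202.86349342077776
[[ 0.966 -0.164  0.201  0.219]
 [-0.259 -0.613  0.746 -0.975]
 [ 0.001 -0.773 -0.635  0.987]
 [ 0.     0.     0.     1.   ]] 507.51171670131714 278.711586122419 208.51013781340697
{'t': 0.1, 'q': array([ 1.251,  0.131,  1.489,  0.   ,  1.523, -0.085]), 'dq': array([ 0.001, -0.003, -0.004,  0.002, -0.   , -0.   ]), 'joint_torque': array([  0.001, -56.135, -49.309,   0.077,   0.029,  -0.   ]), 'tool_pos': array([0.139, 0.583, 0.404]), 'orientation': array([-0.368, -3.12 ,  0.003]), 'force': array([ 0.054,  0.575, -0.834]), 'wrist_torque': array([ 0.005,  0.007, -0.014]), 'gripper_force': 0.0, 'opening': 0.09302993586909415}
```

View pics/t1.png

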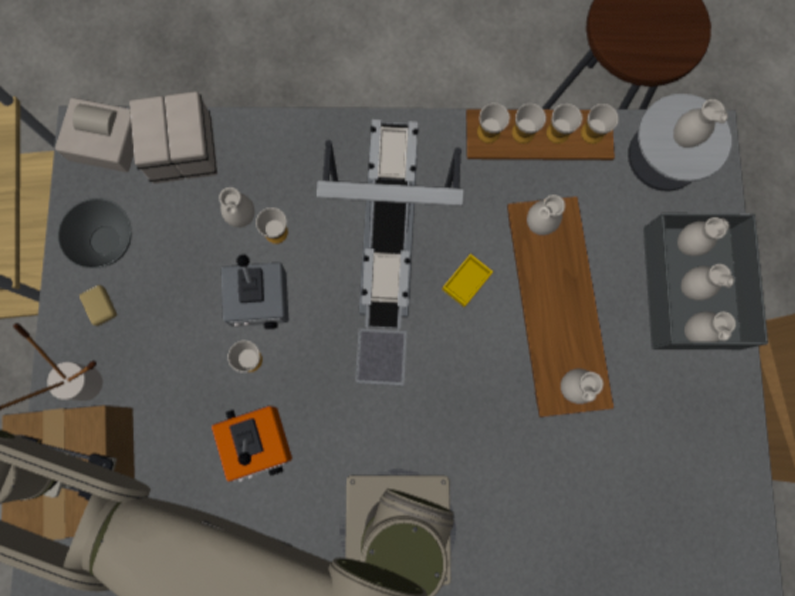

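View pics/s1.png

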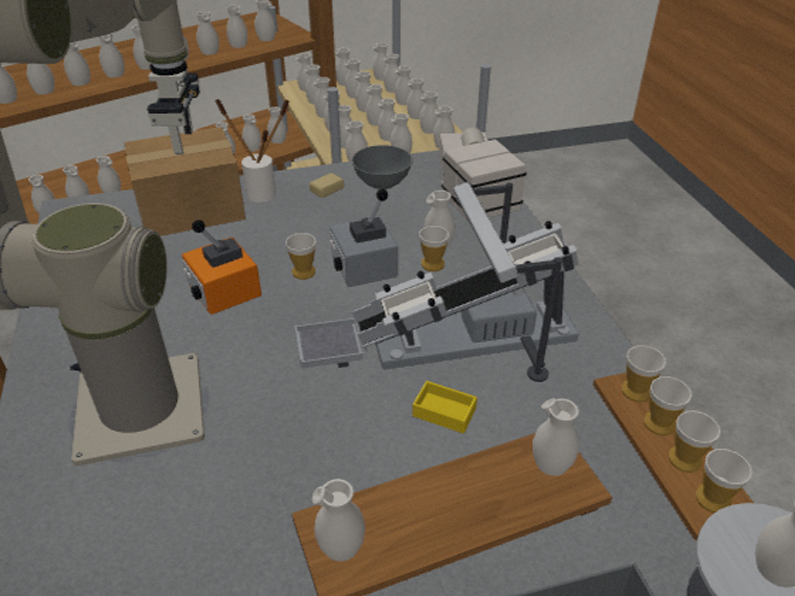

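The top view shows the chute at about (390,120)-(380,330), the controller at (253,292) with its ball at (243,261), and the board at (560,305). I'll zoom in on the chute.

Run:
```python
from h import *
a=read_camera("top")["image"][:,:,::-1];b=read_camera("side")["image"][:,:,::-1]
def z(im,u0,v0,u1,v1,s): return cv2.resize(im[v0:v1,u0:u1],None,fx=s,fy=s,interpolation=cv2.INTER_CUBIC)
C=np.zeros((600,800,3),np.uint8)
def put(im,x,y): C[y:y+im.shape[0],x:x+im.shape[1]]=im
put(z(a,245,80,305,275,3),0,0)        # 180x585
put(z(b,205,120,410,260,3),185,0)     # 615x420
put(z(a,150,175,210,235,3),185,420)   # 180
put(z(b,225,125,285,185,3),370,420)
cv2.imwrite("pics/z1.png",C)
```

```text
(no output)
```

View pics/z1.png

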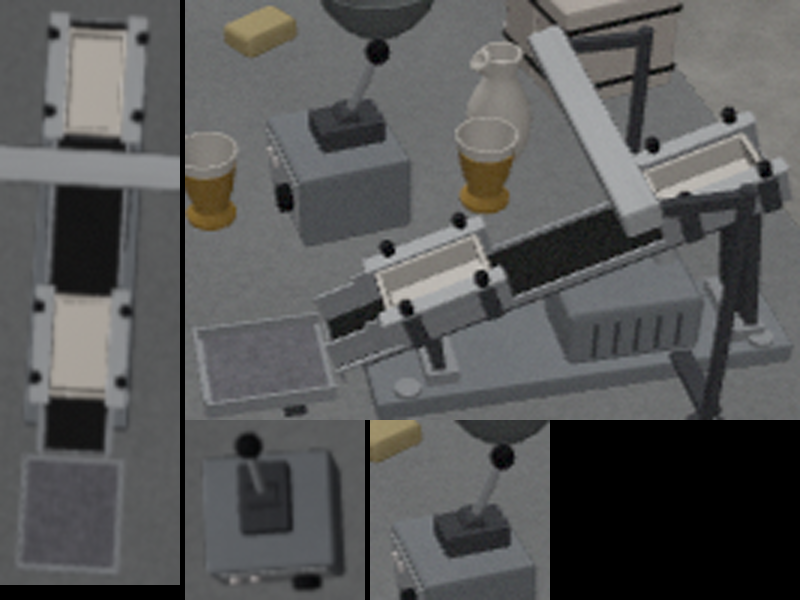

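```bash
cat > fit.py <<'E'
from h import *
from scipy.optimize import least_squares
np.set_printoptions(precision=4,suppress=True)
a=read_camera("top");b=read_camera("side")
def blob(c,u,v,r=4):
    g=c["image"].astype(float).mean(2)
    for _ in range(3):
        ui,vi=int(round(u)),int(round(v)); w=g[vi-r:vi+r+1,ui-r:ui+r+1]
        m=np.clip(45-w,0,None); yy,xx=np.mgrid[vi-r:vi+r+1,ui-r:ui+r+1]
        if m.sum()==0: return None
        u,v=(m*xx).sum()/m.sum(),(m*yy).sum()/m.sum(); r=3
    return np.array([u,v])
tp=lambda u,v:(245+u/3-.33,80+v/3-.33); sp=lambda u,v:(205+(u-185)/3-.33,120+v/3-.33)
# (upperset, xend(0 low,1 high), side +1=left)
T={(0,1,1):(44,294),(0,0,1):(36,382),(0,1,-1):(124,310),(0,0,-1):(120,382),(1,1,1):(56,34),(1,0,1):(50,112),(1,1,-1):(142,38),(1,0,-1):(138,117)}
S={(0,0,1):(387,248),(0,1,1):(459,220),(0,0,-1):(406,307),(0,1,-1):(482,278),(1,0,1):(652,145),(1,1,1):(729,115),(1,1,-1):(765,168)}
obs=[]
for k,v in T.items(): obs.append((a,k,blob(a,*tp(*v)),tp(*v)))
for k,v in S.items(): obs.append((b,k,blob(b,*sp(*v)),sp(*v)))
t=np.radians(18)
def frame(p):
    Rz=R.from_euler('z',p[3]).as_matrix()@R.from_euler('y',-t).as_matrix(); return Rz,p[:3]
def res(p):
    Rm,o=frame(p); out=[]
    for c,k,m,g in obs:
        x0,x1=((55,170),(312,430))[k[0]]; q=np.array([x1-p[4] if k[1] else x0+p[4],k[2]*p[5],p[6]])*[1e-3]*1 
        out+=list(proj(c,o+Rm@q)-m)
    return np.array(out)
r=least_squares(res,[.5,.03,.06,0,15,35,44],loss='soft_l1',x_scale=[.01,.01,.01,.05,5,5,5])
print(r.x); print(res(r.x).reshape(-1,2)); print([o[2]-o[3] for o in obs])
# ball triangulation
def ray(c,u,v):
    d=c["T"][:3,:3]@np.array([(u-c["cx"])/c["fx"],(v-c["cy"])/c["fy"],1]); return c["T"][:3,3],d/np.linalg.norm(d)
def tri(pa,pb):
    M=np.zeros((3,3));y=np.zeros(3)
    for c,p in((a,pa),(b,pb)):
        o,d=ray(c,*p);P=np.eye(3)-np.outer(d,d);M+=P;y+=P@o
    return np.linalg.solve(M,y)
ba,bb=blob(a,171,183),blob(b,269,137);print("ball",ba,bb,tri(ba,bb))
print("box top",[at_z(a,150+(u-185)/3,175+(v-420)/3,.085) for u,v in((203,458),(325,450),(335,570),(208,572))])
B=[at_z(a,u/1.42,v/1.42,.02) for u,v in((508,203),(578,198),(612,408),(541,416))];print("board",B,np.mean(B,0))
print("jugs",[at_z(a,u/1.42,v/1.42,.06) for u,v in((546,218),(580,385))],"cup",at_z(a,244/1.42,358/1.42,.06),at_z(a,271/1.42,224/1.42,.06))
E
python3 fit.py
```

```text
[ 0.4121  0.0341  0.0774 -0.0545 22.4795 42.5952 19.1779]
[[ 0.0353 -0.2289]
 [-0.0159 -0.2406]
 [-0.144  -0.2604]
 [ 0.0056 -0.1648]
 [ 0.2028 -0.1374]
 [ 0.1371 -0.0333]
 [ 0.0382 -0.0423]
 [-0.0467 -0.1675]
 [-0.1466  0.0719]
 [ 0.0011 -0.0619]
 [-0.1818  0.0942]
 [-0.1977  0.318 ]
 [-0.2158 -0.0275]
 [-0.3073 -0.1597]
 [-0.0989  0.0582]]
[array([-1.8552,  3.9559]), array([-0.4553, -1.5642]), array([0.8364, 0.3765]), array([0.5358, 0.0803]), array([-0.9958, -0.2566]), array([-0.3642, -0.4604]), array([0.3164, 0.0443]), array([ 0.1193, -0.2653]), array([0.2459, 0.3048]), array([0.0245, 0.4286]), array([0.3716, 0.6755]), array([0.165 , 0.3658]), array([0.3053, 0.2467]), array([0.1009, 0.4714]), array([-0.0059,  0.6827])]
ball [171.0629 183.1914] [269.0168 137.1457] [0.5341 0.3137 0.1767]
box top [array([0.5409, 0.3767, 0.085 ]), array([0.5499, 0.2543, 0.085 ]), array([0.4277, 0.2404, 0.085 ]), array([0.425 , 0.3661, 0.085 ])]
board [array([ 0.7069, -0.2494,  0.02  ]), array([ 0.7198, -0.4087,  0.02  ]), array([ 0.2499, -0.459 ,  0.02  ]), array([ 0.2323, -0.3061,  0.02  ])] [ 0.4772 -0.3558  0.02  ]
jugs [array([ 0.66  , -0.3245,  0.06  ]), array([ 0.296 , -0.3815,  0.06  ])] cup [0.349  0.3254 0.06  ] [0.6425 0.2788 0.06  ]
```

```bash
cat > plan.py <<'E'
from h import *
import json,os
TIP=np.array([0,0,.186]); D=np.diag([-1.,1,-1])
def ori(tilt=0,yaw=0): return R.from_euler('z',yaw)*R.from_euler('y',-np.radians(tilt))*R.from_matrix(D)
TR=R.from_euler('z',-.0545)*R.from_euler('y',-np.radians(18)); TO=np.array([.419,.0337,.0557])
def tw(x,y,z): return TO+TR.apply(np.array([x,y,z])/1000)
def cur():
    if os.path.exists("cmd.json"):
        d=json.load(open("cmd.json")); return np.array(d[0]),R.from_rotvec(d[1])
    s=read_state(); return np.array(s["tool_pos"]),R.from_rotvec(s["orientation"])
def plan(legs):
    """legs: (tip pos, R, ncalls); linear in each leg"""
    p,r=cur()
    for tip,rt,n in legs:
        pt=np.array(tip)-rt.apply(TIP); p0,r0=p,r; dw=(r0.inv()*rt).as_rotvec()
        for k in range(n):
            rows=[]
            for j in range(1,6):
                f=(k+j/5)/n; q=p0+(pt-p0)*f; rq=r0*R.from_rotvec(dw*f)
                rows.append(list(np.round(np.r_[r.inv().apply(q-p)/.2,(r.inv()*rq).as_rotvec()/np.pi],3)+0.))
            assert np.abs(rows).max()<=1
            print(json.dumps([[float(x) for x in w] for w in rows]).replace(" ",""))
            a=np.array(rows[-1]); p,r=p+r.apply(a[:3]*.2), r*R.from_rotvec(a[3:]*np.pi)
    json.dump([list(p),list(r.as_rotvec())],open("cmd.json","w"))
E
python3 - <<'E'
from plan import *
a=read_camera("top")
for q in((0,30.5,0),(0,-30.5,0),(0,30.5,30),(170,28,39),(170,-28,39)): 
    u=proj(a,tw(*q)); print(q,(u-[245,80])*3)
S=ori(0,.08)
plan([((.40,.40,.28),S,3),((.575,.317,.27),S,1),((.575,.317,.16),S,1)])
E
```

```text
(0, 30.5, 0) [ 42.96422505 447.22577457]
(0, -30.5, 0) [103.20072174 450.81239348]
(0, 30.5, 30) [ 41.96135857 452.39697681]
(170, 28, 39) [ 53.92423088 281.94298241]
(170, -28, 39) [111.45669075 285.33290394]
[[-0.099,-0.039,-0.02,0.0,0.0,-0.007],[-0.197,-0.079,-0.041,0.0,0.0,-0.013],[-0.296,-0.118,-0.061,0.0,0.0,-0.02],[-0.395,-0.157,-0.082,0.0,0.0,-0.027],[-0.493,-0.196,-0.102,0.0,0.0,-0.033]]
[[-0.094,-0.05,-0.021,0.0,0.0,-0.007],[-0.188,-0.099,-0.041,0.0,0.0,-0.014],[-0.282,-0.148,-0.062,0.0,0.0,-0.02],[-0.377,-0.198,-0.082,0.0,0.0,-0.027],[-0.471,-0.247,-0.103,0.0,0.0,-0.034]]
[[-0.088,-0.059,-0.02,0.0,0.0,-0.006],[-0.176,-0.118,-0.041,0.0,0.0,-0.013],[-0.264,-0.177,-0.061,0.0,0.0,-0.02],[-0.353,-0.236,-0.082,0.0,0.0,-0.027],[-0.441,-0.295,-0.102,0.0,0.0,-0.033]]
[[-0.168,-0.097,0.01,0.0,0.0,0.0],[-0.336,-0.193,0.02,0.0,0.0,0.0],[-0.504,-0.29,0.03,0.0,0.0,0.0],[-0.671,-0.387,0.04,0.0,0.0,0.0],[-0.839,-0.483,0.05,0.0,0.0,0.0]]
[[0.0,0.0,0.11,0.0,0.0,0.0],[0.0,0.0,0.22,0.0,0.0,0.0],[0.0,0.0,0.33,0.0,0.0,0.0],[0.0,0.0,0.44,0.0,0.0,0.0],[0.0,0.0,0.55,0.0,0.0,0.0]]
```

>>> {"method": "arm_command", "body": {
  "increments": [
    [-0.099,-0.039,-0.02,0,0,-0.007],
    [-0.197,-0.079,-0.041,0,0,-0.013],
    [-0.296,-0.118,-0.061,0,0,-0.02],
    [-0.395,-0.157,-0.082,0,0,-0.027],
    [-0.493,-0.196,-0.102,0,0,-0.033]
  ],
  "fingers": 1,
  "force": 20
}}

```text
t: 0.98
tool_pos: [0.2269, 0.522, 0.4253]
orientation: [0.205, 3.135, 0.0]
force: [0.6, 0.1, -0.7]
opening: 0.0473
gripper_force: 0.0
```

>>> {"method": "arm_command", "body": {
  "increments": [
    [-0.094,-0.05,-0.021,0,0,-0.007],
    [-0.188,-0.099,-0.041,0,0,-0.014],
    [-0.282,-0.148,-0.062,0,0,-0.02],
    [-0.377,-0.198,-0.082,0,0,-0.027],
    [-0.471,-0.247,-0.103,0,0,-0.034]
  ]
}}

```text
t: 1.6
tool_pos: [0.3138, 0.4607, 0.4459]
orientation: [-0.037, -3.141, 0.0]
force: [-0.1, -0.1, -0.0]
opening: 0.0011
gripper_force: 0.0
```

>>> {"method": "arm_command", "body": {
  "increments": [
    [-0.088,-0.059,-0.02,0,0,-0.006],
    [-0.176,-0.118,-0.041,0,0,-0.013],
    [-0.264,-0.177,-0.061,0,0,-0.02],
    [-0.353,-0.236,-0.082,0,0,-0.027],
    [-0.441,-0.295,-0.102,0,0,-0.033]
  ]
}}

```text
t: 2.22
tool_pos: [0.4005, 0.3996, 0.4663]
orientation: [-0.126, 3.139, 0.0]
force: [0.4, -0.5, -0.2]
opening: 0.0007
gripper_force: 0.0
```

>>> {"method": "arm_command", "body": {
  "increments": [
    [-0.168,-0.097,0.01,0,0,0],
    [-0.336,-0.193,0.02,0,0,0],
    [-0.504,-0.29,0.03,0,0,0],
    [-0.671,-0.387,0.04,0,0,0],
    [-0.839,-0.483,0.05,0,0,0]
  ]
}}

```text
t: 2.85
tool_pos: [0.576, 0.3164, 0.4561]
orientation: [-0.125, 3.139, 0.0]
force: [-0.5, 0.6, 0.4]
opening: 0.0001
gripper_force: 0.0
```

>>> {"method": "arm_command", "body": {
  "increments": [
    [0,0,0.11,0,0,0],
    [0,0,0.22,0,0,0],
    [0,0,0.33,0,0,0],
    [0,0,0.44,0,0,0],
    [0,0,0.55,0,0,0]
  ]
}}

```text
t: 3.48
tool_pos: [0.5749, 0.3171, 0.3454]
orientation: [0.125, -3.139, 0.0]
force: [-0.2, 0.1, -0.6]
opening: 0.0004
gripper_force: 0.0
```

Run:
```python
from plan import *
s=read_state(); print(s["tool_pos"],s["orientation"],s["force"],cur()[0])
S=ori(0,.08)
plan([((.50,.311,.16),S,2),((.476,.309,.16),S,1)])
```

```text
[0.57490506 0.31705253 0.34536071] [ 1.24554276e-01 -3.13904282e+00  3.57857956e-05] [-0.16378351  0.05646392 -0.62963737] [0.57490713 0.31699211 0.34595469]
[[0.038,0.0,0.0,0.0,0.0,0.0],[0.075,0.0,0.0,0.0,0.0,0.0],[0.113,0.0,0.0,0.0,0.0,0.0],[0.15,0.0,0.0,0.0,0.0,0.0],[0.188,0.0,0.0,0.0,0.0,0.0]]
[[0.037,0.0,0.0,0.0,0.0,0.0],[0.075,0.0,0.0,0.0,0.0,0.0],[0.113,0.0,0.0,0.0,0.0,0.0],[0.15,0.0,0.0,0.0,0.0,0.0],[0.188,0.0,0.0,0.0,0.0,0.0]]
[[0.024,0.0,0.0,0.0,0.0,0.0],[0.048,0.0,0.0,0.0,0.0,0.0],[0.072,0.0,0.0,0.0,0.0,0.0],[0.096,-0.001,0.0,0.0,0.0,0.0],[0.12,-0.001,0.0,0.0,0.0,0.0]]
```

>>> {"method": "arm_command", "body": {
  "increments": [
    [0.038,0,0,0,0,0],
    [0.075,0,0,0,0,0],
    [0.113,0,0,0,0,0],
    [0.15,0,0,0,0,0],
    [0.188,0,0,0,0,0]
  ]
}}

```text
t: 4.1
tool_pos: [0.5371, 0.3141, 0.3471]
orientation: [-0.125, 3.138, 0.001]
force: [1.2, 0.3, 1.6]
opening: 0.0005
gripper_force: 0.7
```

>>> {"method": "arm_command", "body": {
  "increments": [
    [0.037,0,0,0,0,0],
    [0.075,0,0,0,0,0],
    [0.113,0,0,0,0,0],
    [0.15,0,0,0,0,0],
    [0.188,0,0,0,0,0]
  ]
}}

```text
t: 4.72
tool_pos: [0.4994, 0.311, 0.3458]
orientation: [0.125, -3.139, 0.0]
force: [0.8, 0.9, -0.6]
opening: 0.0004
gripper_force: 0.4
```

>>> {"method": "arm_command", "body": {
  "increments": [
    [0.024,0,0,0,0,0],
    [0.048,0,0,0,0,0],
    [0.072,0,0,0,0,0],
    [0.096,-0.001,0,0,0,0],
    [0.12,-0.001,0,0,0,0]
  ]
}}

```text
t: 5.35
tool_pos: [0.4798, 0.309, 0.3471]
orientation: [-0.122, 3.125, 0.004]
force: [44.5, 7.2, -24.5]
opening: 0.0006
gripper_force: 21.6
```

Run:
```python
from plan import *
S=ori(0,.08);P=ori(18,-.0545)
plan([((.492,.31,.165),S,1),((.48,.30,.27),S,1),(tw(40,0,120),P,2),(tw(40,0,9),P,1)])
```

```text
[[-0.016,0.0,-0.005,0.0,0.0,0.0],[-0.032,0.0,-0.01,0.0,0.0,0.0],[-0.048,-0.001,-0.015,0.0,0.0,0.0],[-0.064,-0.001,-0.02,0.0,0.0,0.0],[-0.08,-0.001,-0.025,0.0,0.0,0.0]]
[[0.013,-0.009,-0.105,0.0,0.0,0.0],[0.026,-0.018,-0.21,0.0,0.0,0.0],[0.038,-0.027,-0.315,0.0,0.0,0.0],[0.051,-0.036,-0.42,0.0,0.0,0.0],[0.064,-0.045,-0.525,0.0,0.0,0.0]]
[[0.069,-0.127,0.049,0.001,-0.01,0.004],[0.138,-0.253,0.097,0.001,-0.02,0.008],[0.207,-0.38,0.146,0.002,-0.03,0.013],[0.276,-0.506,0.194,0.003,-0.04,0.017],[0.345,-0.633,0.243,0.003,-0.05,0.021]]
[[0.067,-0.13,0.039,0.001,-0.01,0.004],[0.134,-0.261,0.078,0.002,-0.02,0.009],[0.202,-0.392,0.117,0.002,-0.03,0.013],[0.269,-0.522,0.156,0.003,-0.04,0.017],[0.336,-0.653,0.195,0.004,-0.05,0.021]]
[[0.0,0.0,0.111,0.0,0.0,0.0],[0.0,0.0,0.222,0.0,0.0,0.0],[0.0,0.0,0.333,0.0,0.0,0.0],[0.0,0.001,0.444,0.0,0.0,0.0],[0.0,0.001,0.555,0.0,0.0,0.0]]
```

>>> {"method": "arm_command", "body": {
  "increments": [
    [-0.016,0,-0.005,0,0,0],
    [-0.032,0,-0.01,0,0,0],
    [-0.048,-0.001,-0.015,0,0,0],
    [-0.064,-0.001,-0.02,0,0,0],
    [-0.08,-0.001,-0.025,0,0,0]
  ]
}}

```text
t: 5.98
tool_pos: [0.492, 0.3102, 0.3512]
orientation: [0.125, -3.139, 0.0]
force: [-0.8, -0.5, 0.1]
opening: 0.0007
gripper_force: 0.0
```

>>> {"method": "arm_command", "body": {
  "increments": [
    [0.013,-0.009,-0.105,0,0,0],
    [0.026,-0.018,-0.21,0,0,0],
    [0.038,-0.027,-0.315,0,0,0],
    [0.051,-0.036,-0.42,0,0,0],
    [0.064,-0.045,-0.525,0,0,0]
  ]
}}

```text
t: 6.6
tool_pos: [0.4797, 0.2999, 0.4592]
orientation: [-0.125, 3.137, 0.002]
force: [-0.4, 0.4, 0.0]
opening: 0.0007
gripper_force: 0.0
```

>>> {"method": "arm_command", "body": {
  "increments": [
    [0.069,-0.127,0.049,0.001,-0.01,0.004],
    [0.138,-0.253,0.097,0.001,-0.02,0.008],
    [0.207,-0.38,0.146,0.002,-0.03,0.013],
    [0.276,-0.506,0.194,0.003,-0.04,0.017],
    [0.345,-0.633,0.243,0.003,-0.05,0.021]
  ]
}}

```text
t: 7.22
tool_pos: [0.4207, 0.1677, 0.4094]
orientation: [-0.019, 2.981, -0.004]
force: [-0.2, -0.6, -0.0]
opening: 0.0005
gripper_force: 0.0
```

>>> {"method": "arm_command", "body": {
  "increments": [
    [0.067,-0.13,0.039,0.001,-0.01,0.004],
    [0.134,-0.261,0.078,0.002,-0.02,0.009],
    [0.202,-0.392,0.117,0.002,-0.03,0.013],
    [0.269,-0.522,0.156,0.003,-0.04,0.017],
    [0.336,-0.653,0.195,0.004,-0.05,0.021]
  ]
}}

```text
t: 7.85
tool_pos: [0.3622, 0.0362, 0.3607]
orientation: [0.076, 2.822, -0.014]
force: [-0.6, -0.2, -0.4]
opening: 0.0004
gripper_force: 0.0
```

Run:
```python
from plan import *
b=read_camera("side")["image"][:,:,::-1]
s=read_state(); print(s["tool_pos"],cur()[0],s["force"])
C=cv2.resize(b[100:280,200:420],None,fx=3.2,fy=3.2,interpolation=cv2.INTER_CUBIC)
cv2.imwrite("pics/s2.png",C)
```

```text
[0.36115015 0.03449108 0.35893346] [0.39692464 0.03496804 0.25344792] [-1.34565466 -0.12443393 -1.17189512]
```

View pics/s2.png

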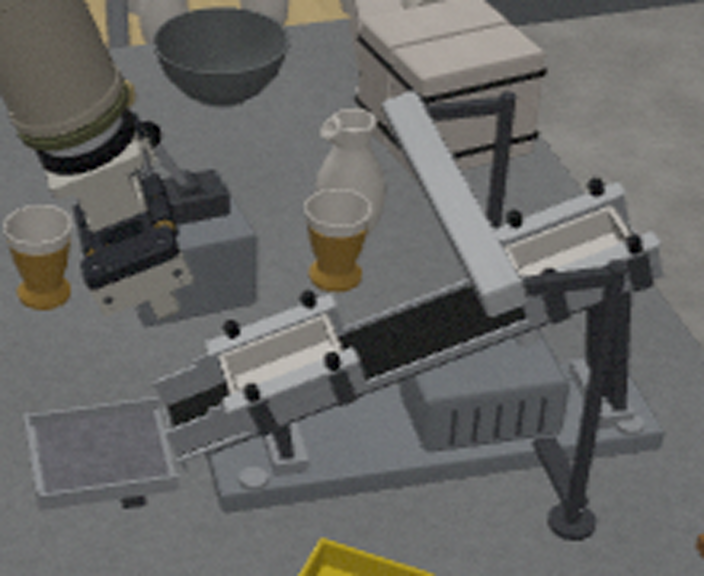

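The switch now leans left, to off, with its ball at about (150,132). The dish is still under the lower strips. I'll check where the fingertip falls in this image.

Run:
```python
from plan import *
b=read_camera("side"); s=read_state(); r=R.from_rotvec(s["orientation"])
for q in((0,0,.186),(0,0,.102),(0,.017,.186),(.0075,0,.186),(-.0075,0,.186),(.037,0,.102),(-.037,0,.102),(0,-.094,.102)):
    print(q,(proj(b,s["tool_pos"]+r.apply(q))-[200,100])*3.2)
cv2.imwrite("pics/s3.png",cv2.resize(b["image"][130:210,205:285,::-1],None,fx=7,fy=7,interpolation=cv2.INTER_CUBIC))
```

```text
(0, 0, 0.186) [167.27007112 310.76372789]
(0, 0, 0.102) [130.24297205 233.14527702]
(0, 0.017, 0.186) [163.81597395 298.09039066]
(0.0075, 0, 0.186) [158.58996279 314.17343638]
(-0.0075, 0, 0.186) [175.95490673 307.35216244]
(0.037, 0, 0.102) [ 85.64441552 250.79344851]
(-0.037, 0, 0.102) [174.96675296 215.44755277]
(0, -0.094, 0.102) [149.35470277 306.7929339 ]
```

View pics/s3.png

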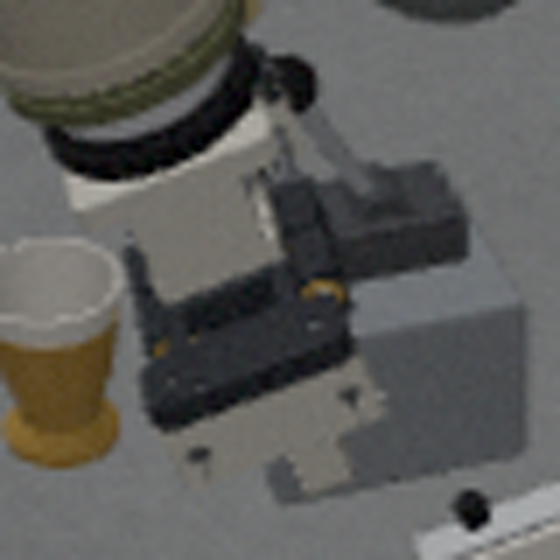

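The body hides the fingers, but the tip's projected position agrees with the picture. I'll go down and push.

>>> {"method": "arm_command", "body": {
  "increments": [
    [0,0,0.111,0,0,0],
    [0,0,0.222,0,0,0],
    [0,0,0.333,0,0,0],
    [0,0.001,0.444,0,0,0],
    [0,0.001,0.555,0,0,0]
  ]
}}

```text
t: 8.57
tool_pos: [0.398, 0.0357, 0.2547]
orientation: [0.076, 2.824, -0.013]
force: [0.2, 0.2, -0.1]
opening: 0.0004
gripper_force: 0.0
```

Run:
```python
from plan import *
s=read_state(); print(s["tool_pos"],cur()[0],s["force"])
P=ori(18,-.0545)
plan([(tw(75,0,9),P,1),(tw(170,0,9),P,3)])
```

```text
[0.39803052 0.0357135  0.25470126] [0.39692464 0.03496804 0.25344792] [ 0.20166267  0.16315285 -0.11754871]
[[-0.035,0.0,0.0,0.0,0.0,0.0],[-0.07,0.0,0.0,0.0,0.0,0.0],[-0.105,0.0,0.0,0.0,0.0,0.0],[-0.14,0.0,0.0,0.0,0.0,0.0],[-0.175,0.0,0.0,0.0,0.0,0.0]]
[[-0.032,0.0,0.0,0.0,0.0,0.0],[-0.063,0.0,0.0,0.0,0.0,0.0],[-0.095,0.0,0.0,0.0,0.0,0.0],[-0.127,0.0,0.0,0.0,0.0,0.0],[-0.158,0.0,0.0,0.0,0.0,0.0]]
[[-0.032,0.0,0.0,0.0,0.0,0.0],[-0.063,0.0,0.0,0.0,0.0,0.0],[-0.095,0.0,0.0,0.0,0.0,0.0],[-0.127,-0.001,0.0,0.0,0.0,0.0],[-0.158,-0.001,0.0,0.0,0.0,0.0]]
[[-0.032,0.0,0.0,0.0,0.0,0.0],[-0.064,0.0,0.0,0.0,0.0,0.0],[-0.095,0.0,0.0,0.0,0.0,0.0],[-0.127,0.0,0.0,0.0,0.0,0.0],[-0.159,0.0,0.0,0.0,0.0,0.0]]
```

>>> {"method": "arm_command", "body": {
  "increments": [
    [-0.035,0,0,0,0,0],
    [-0.07,0,0,0,0,0],
    [-0.105,0,0,0,0,0],
    [-0.14,0,0,0,0,0],
    [-0.175,0,0,0,0,0]
  ]
}}

```text
t: 9.2
tool_pos: [0.4306, 0.0333, 0.2648]
orientation: [0.076, 2.826, -0.014]
force: [-4.1, 0.3, 2.0]
opening: 0.0007
gripper_force: 2.0
```

>>> {"method": "arm_command", "body": {
  "increments": [
    [-0.032,0,0,0,0,0],
    [-0.063,0,0,0,0,0],
    [-0.095,0,0,0,0,0],
    [-0.127,0,0,0,0,0],
    [-0.158,0,0,0,0,0]
  ]
}}

```text
t: 9.82
tool_pos: [0.4607, 0.0316, 0.2742]
orientation: [0.076, 2.826, -0.014]
force: [-3.6, -0.2, 0.9]
opening: 0.0007
gripper_force: 1.6
```

>>> {"method": "arm_command", "body": {
  "increments": [
    [-0.032,0,0,0,0,0],
    [-0.063,0,0,0,0,0],
    [-0.095,0,0,0,0,0],
    [-0.127,-0.001,0,0,0,0],
    [-0.158,-0.001,0,0,0,0]
  ]
}}

```text
t: 10.45
tool_pos: [0.4907, 0.0298, 0.284]
orientation: [0.076, 2.826, -0.014]
force: [-0.4, 0.2, -1.2]
opening: 0.0004
gripper_force: 0.7
```

>>> {"method": "arm_command", "body": {
  "increments": [
    [-0.032,0,0,0,0,0],
    [-0.064,0,0,0,0,0],
    [-0.095,0,0,0,0,0],
    [-0.127,0,0,0,0,0],
    [-0.159,0,0,0,0,0]
  ]
}}

```text
t: 11.08
tool_pos: [0.5208, 0.0282, 0.2938]
orientation: [0.076, 2.826, -0.014]
force: [-1.4, -0.4, -1.1]
opening: 0.0007
gripper_force: 0.7
```

Run:
```python
from plan import *
a=read_camera("top");b=read_camera("side")
s=read_state(); r=R.from_rotvec(s["orientation"]); tip=s["tool_pos"]+r.apply(TIP); print("tip in trough",TR.inv().apply(tip-TO)*1000,s["force"])
z=lambda c,u0,v0,u1,v1,k: cv2.resize(c["image"][v0:v1,u0:u1,::-1],None,fx=k,fy=k,interpolation=cv2.INTER_CUBIC)
A=z(a,240,110,310,240,4);B=z(b,250,140,380,250,4)
C=np.zeros((520,800,3),np.uint8);C[:520,:280]=A;C[:440,280:800]=B
cv2.imwrite("pics/z4.png",C)
for x in(170,180,230,280): print(x,[((proj(a,tw(x,y,32))-[240,110])*4).round(),((proj(b,tw(x,y,32))-[250,140])*4+[280,0]).round()] if (y:=-33) else 0)
```

```text
tip in trough [ 1.71340177e+02 -1.00813199e-01  9.29622388e+00] [-0.08413529  0.05813623 -0.16523827]
170 [array([175., 260.]), array([527., 281.])]
180 [array([176., 247.]), array([541., 275.])]
230 [array([180., 178.]), array([613., 248.])]
280 [array([185., 109.]), array([684., 220.])]
```

View pics/z4.png

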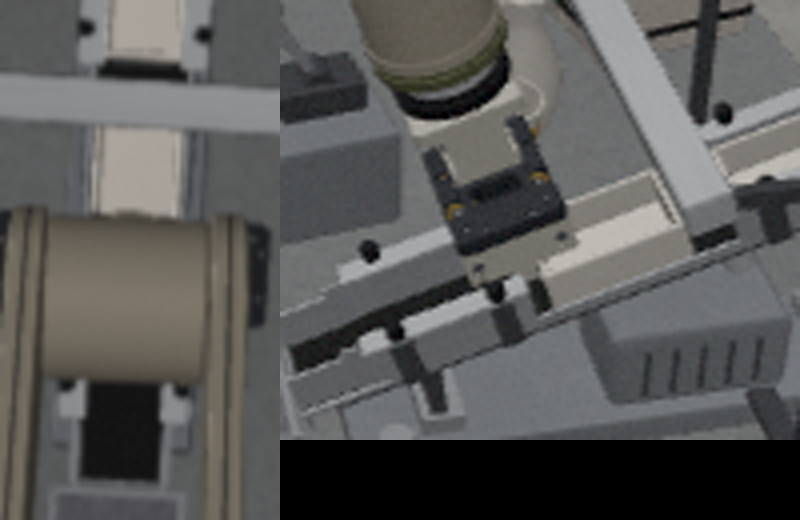

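Run:
```python
from plan import *
P=ori(18,-.0545);Q=ori(32,-.0545)
plan([(tw(164,0,10),P,1),(tw(150,0,90),P,1),(tw(100,0,90),Q,1)])
```

```text
[[0.006,0.0,-0.001,0.0,0.0,0.0],[0.012,0.0,-0.002,0.0,0.0,0.0],[0.018,0.0,-0.003,0.0,0.0,0.0],[0.024,0.0,-0.004,0.0,0.0,0.0],[0.03,0.0,-0.005,0.0,0.0,0.0]]
[[0.014,0.0,-0.08,0.0,0.0,0.0],[0.028,0.0,-0.16,0.0,0.0,0.0],[0.042,0.0,-0.24,0.0,0.0,0.0],[0.056,0.0,-0.32,0.0,0.0,0.0],[0.07,0.0,-0.4,0.0,0.0,0.0]]
[[0.095,0.0,0.005,0.0,-0.016,0.0],[0.19,0.0,0.011,0.0,-0.031,0.0],[0.285,0.0,0.016,0.0,-0.047,0.0],[0.38,0.0,0.022,0.0,-0.062,0.0],[0.475,0.0,0.027,0.0,-0.078,0.0]]
```

>>> {"method": "arm_command", "body": {
  "increments": [
    [0.006,0,-0.001,0,0,0],
    [0.012,0,-0.002,0,0,0],
    [0.018,0,-0.003,0,0,0],
    [0.024,0,-0.004,0,0,0],
    [0.03,0,-0.005,0,0,0]
  ]
}}

```text
t: 11.8
tool_pos: [0.5143, 0.0286, 0.2928]
orientation: [0.076, 2.826, -0.014]
force: [-0.5, -0.5, 0.9]
opening: 0.0006
gripper_force: 0.0
```

>>> {"method": "arm_command", "body": {
  "increments": [
    [0.014,0,-0.08,0,0,0],
    [0.028,0,-0.16,0,0,0],
    [0.042,0,-0.24,0,0,0],
    [0.056,0,-0.32,0,0,0],
    [0.07,0,-0.4,0,0,0]
  ]
}}

```text
t: 12.42
tool_pos: [0.4759, 0.0307, 0.3655]
orientation: [0.076, 2.826, -0.014]
force: [0.6, 0.7, -0.5]
opening: 0.0007
gripper_force: 0.0
```

>>> {"method": "arm_command", "body": {
  "increments": [
    [0.095,0,0.005,0,-0.016,0],
    [0.19,0,0.011,0,-0.031,0],
    [0.285,0,0.016,0,-0.047,0],
    [0.38,0,0.022,0,-0.062,0],
    [0.475,0,0.027,0,-0.078,0]
  ],
  "fingers": -1
}}

```text
t: 13.05
tool_pos: [0.3872, 0.0355, 0.3302]
orientation: [0.069, 2.579, -0.021]
force: [-0.2, -1.1, 1.6]
opening: 0.0459
gripper_force: 0.0
```

Run:
```python
from plan import *
b=read_camera("side");s=read_state();print(s["tool_pos"],cur()[0],s["opening"])
im=cv2.resize(b["image"][150:250,280:400,::-1],None,fx=6,fy=6,interpolation=cv2.INTER_CUBIC)
for x,y,z in((180,-33,32),(280,-33,32),(280,33,32),(180,33,32),(170,-28,39),(170,28,39)):
    u=(proj(b,tw(x,y,z))-[280,150])*6+2.5; print(x,y,u.round()); cv2.drawMarker(im,tuple(int(v) for v in u),(0,0,255) if z==32 else (0,255,0),0,9)
cv2.imwrite("pics/s5.png",im)
```

```text
[0.38565517 0.03567115 0.32827085] [0.38781294 0.03537051 0.32998036] 0.04975905946433477
180 -33 [214. 356.]
280 -33 [429. 272.]
280 33 [383. 185.]
180 33 [176. 265.]
170 -28 [186. 346.]
170 28 [154. 269.]
```

View pics/s5.png

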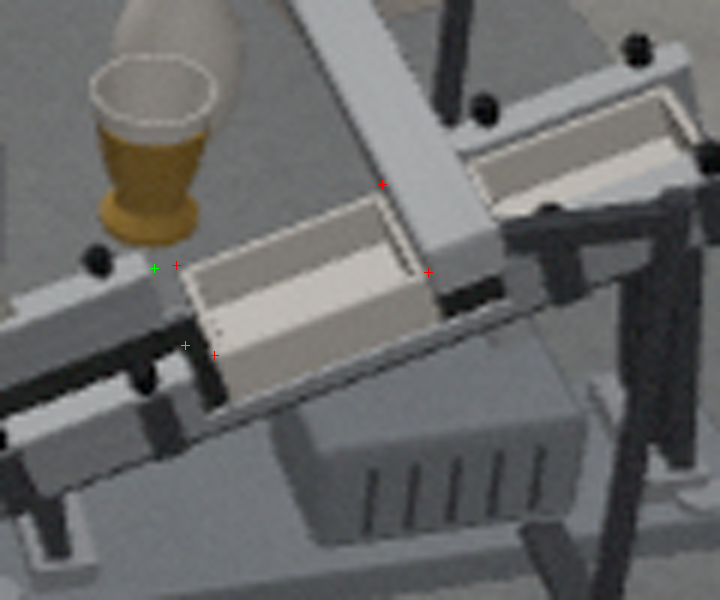

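The dish lies in the cut-away clear of the strips. Its rim corners are at (218,355), (184,270) and (385,195), so its centre is about x 231. Next I'll grasp it tilted.

Run:
```python
from plan import *
Q=ori(32,-.0545)
plan([(tw(232,-.5,70),Q,2),(tw(232,-.5,10),Q,1)])
```

```text
[[-0.062,0.0,0.026,0.0,0.0,0.0],[-0.123,-0.001,0.051,0.0,0.0,0.0],[-0.185,-0.001,0.077,0.0,0.0,0.0],[-0.246,-0.001,0.103,0.0,0.0,0.0],[-0.308,-0.001,0.129,0.0,0.0,0.0]]
[[-0.061,-0.001,0.025,0.0,0.0,0.0],[-0.123,-0.001,0.051,0.0,0.0,0.0],[-0.185,-0.001,0.077,0.0,0.0,0.0],[-0.246,-0.001,0.103,0.0,0.0,0.0],[-0.308,-0.002,0.128,0.0,0.0,0.0]]
[[0.015,0.0,0.058,0.0,0.0,0.0],[0.029,0.0,0.117,0.0,0.0,0.0],[0.044,0.0,0.175,0.0,0.0,0.0],[0.059,0.0,0.233,0.0,0.0,0.0],[0.073,0.001,0.291,0.0,0.0,0.0]]
```

>>> {"method": "arm_command", "body": {
  "increments": [
    [-0.062,0,0.026,0,0,0],
    [-0.123,-0.001,0.051,0,0,0],
    [-0.185,-0.001,0.077,0,0,0],
    [-0.246,-0.001,0.103,0,0,0],
    [-0.308,-0.001,0.129,0,0,0]
  ],
  "fingers": -1
}}

```text
t: 13.72
tool_pos: [0.4544, 0.0316, 0.3415]
orientation: [0.07, 2.582, -0.021]
force: [0.5, 0.4, 0.4]
opening: 0.0927
gripper_force: 0.0
```

>>> {"method": "arm_command", "body": {
  "increments": [
    [-0.061,-0.001,0.025,0,0,0],
    [-0.123,-0.001,0.051,0,0,0],
    [-0.185,-0.001,0.077,0,0,0],
    [-0.246,-0.001,0.103,0,0,0],
    [-0.308,-0.002,0.128,0,0,0]
  ]
}}

```text
t: 14.35
tool_pos: [0.5201, 0.0277, 0.3524]
orientation: [0.07, 2.582, -0.021]
force: [-0.1, 0.8, 0.4]
opening: 0.093
gripper_force: 0.0
```

>>> {"method": "arm_command", "body": {
  "increments": [
    [0.015,0,0.058,0,0,0],
    [0.029,0,0.117,0,0,0],
    [0.044,0,0.175,0,0,0],
    [0.059,0,0.233,0,0,0],
    [0.073,0.001,0.291,0,0,0]
  ]
}}

```text
t: 14.98
tool_pos: [0.5379, 0.0269, 0.2938]
orientation: [0.069, 2.582, -0.021]
force: [0.8, -0.0, 0.6]
opening: 0.0933
gripper_force: 0.0
```

>>> {"method": "arm_command", "body": {
  "increments": [
    [0,0,0,0,0,0],
    [0,0,0,0,0,0],
    [0,0,0,0,0,0],
    [0,0,0,0,0,0],
    [0,0,0,0,0,0]
  ],
  "fingers": 1,
  "force": 25
}}

```text
t: 15.6
tool_pos: [0.538, 0.0269, 0.2955]
orientation: [0.069, 2.58, -0.021]
force: [-3.2, -0.9, 3.5]
opening: 0.0657
gripper_force: 25.0
```

Run:
```python
from plan import *
s=read_state();print(s["tool_pos"],cur()[0],s["opening"],s["gripper_force"],s["force"])
Q=ori(32,-.0545)
plan([(tw(232,-.5,65),Q,2),(tw(120,-.5,75),Q,2)])
```

```text
[0.53801454 0.02688441 0.29548213] [0.53778176 0.02679643 0.29473666] 0.06566327848330612 25.001486241817474 [-3.20239135 -0.85622202  3.45614515]
[[-0.007,0.0,-0.027,0.0,0.0,0.0],[-0.013,0.0,-0.053,0.0,0.0,0.0],[-0.02,0.0,-0.08,0.0,0.0,0.0],[-0.027,0.0,-0.107,0.0,0.0,0.0],[-0.033,0.0,-0.133,0.0,0.0,0.0]]
[[-0.007,0.0,-0.027,0.0,0.0,0.0],[-0.014,-0.001,-0.053,0.0,0.0,0.0],[-0.02,-0.001,-0.08,0.0,0.0,0.0],[-0.027,-0.001,-0.107,0.0,0.0,0.0],[-0.034,-0.001,-0.133,0.0,0.0,0.0]]
[[0.053,0.0,-0.018,0.0,0.0,0.0],[0.106,0.0,-0.037,0.0,0.0,0.0],[0.159,0.0,-0.055,0.0,0.0,0.0],[0.213,0.0,-0.074,0.0,0.0,0.0],[0.266,0.0,-0.092,0.0,0.0,0.0]]
[[0.053,0.0,-0.019,0.0,0.0,0.0],[0.106,0.0,-0.037,0.0,0.0,0.0],[0.159,0.001,-0.056,0.0,0.0,0.0],[0.212,0.001,-0.074,0.0,0.0,0.0],[0.266,0.001,-0.093,0.0,0.0,0.0]]
```

>>> {"method": "arm_command", "body": {
  "increments": [
    [-0.007,0,-0.027,0,0,0],
    [-0.013,0,-0.053,0,0,0],
    [-0.02,0,-0.08,0,0,0],
    [-0.027,0,-0.107,0,0,0],
    [-0.033,0,-0.133,0,0,0]
  ]
}}

```text
t: 16.23
tool_pos: [0.5292, 0.0274, 0.3213]
orientation: [0.069, 2.581, -0.021]
force: [-0.2, 0.3, -1.6]
opening: 0.066
gripper_force: 25.0
```

>>> {"method": "arm_command", "body": {
  "increments": [
    [-0.007,0,-0.027,0,0,0],
    [-0.014,-0.001,-0.053,0,0,0],
    [-0.02,-0.001,-0.08,0,0,0],
    [-0.027,-0.001,-0.107,0,0,0],
    [-0.034,-0.001,-0.133,0,0,0]
  ]
}}

```text
t: 16.85
tool_pos: [0.5208, 0.0277, 0.3474]
orientation: [0.069, 2.581, -0.021]
force: [-0.1, -0.2, -1.9]
opening: 0.0661
gripper_force: 25.0
```

>>> {"method": "arm_command", "body": {
  "increments": [
    [0.053,0,-0.018,0,0,0],
    [0.106,0,-0.037,0,0,0],
    [0.159,0,-0.055,0,0,0],
    [0.213,0,-0.074,0,0,0],
    [0.266,0,-0.092,0,0,0]
  ]
}}

```text
t: 17.48
tool_pos: [0.4653, 0.0307, 0.334]
orientation: [0.07, 2.581, -0.021]
force: [-0.4, 0.0, -2.0]
opening: 0.0654
gripper_force: 25.0
```

>>> {"method": "arm_command", "body": {
  "increments": [
    [0.053,0,-0.019,0,0,0],
    [0.106,0,-0.037,0,0,0],
    [0.159,0.001,-0.056,0,0,0],
    [0.212,0.001,-0.074,0,0,0],
    [0.266,0.001,-0.093,0,0,0]
  ]
}}

```text
t: 18.1
tool_pos: [0.4106, 0.0338, 0.3216]
orientation: [0.069, 2.581, -0.021]
force: [0.2, 0.2, -1.5]
opening: 0.0658
gripper_force: 25.0
```

Run:
```python
from plan import *
b=read_camera("side");s=read_state();print(s["tool_pos"],cur()[0],s["opening"],s["gripper_force"],s["force"])
cv2.imwrite("pics/s6.png",cv2.resize(b["image"][110:260,200:400,::-1],None,fx=4,fy=4,interpolation=cv2.INTER_CUBIC))
```

```text
[0.40973781 0.03391866 0.32089465] [0.41127454 0.03368746 0.32181943] 0.06592348363665565 24.998705685138702 [-1.76914694 -0.66602825 -2.38625137]
```

View pics/s6.png

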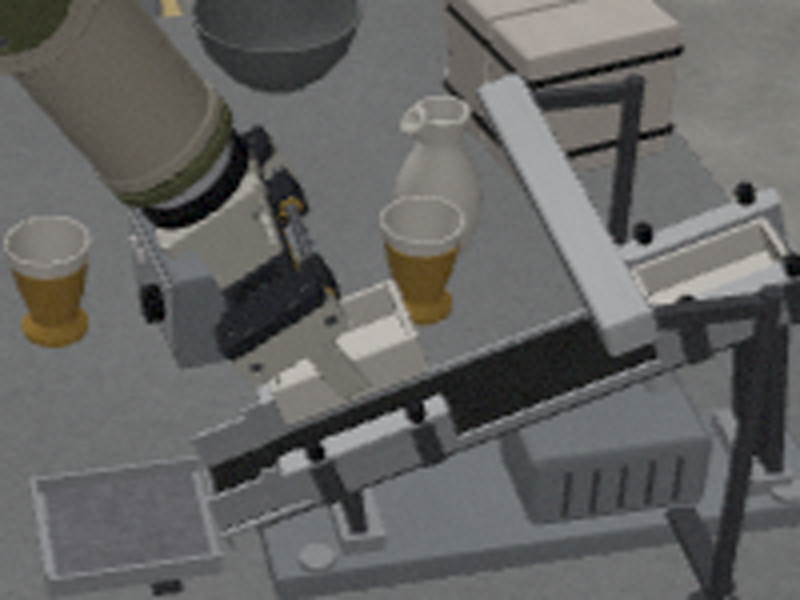

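The dish is held level with the chute and clear of everything; its upper end is at about (425,355). I'll carry it over to the board.

Run:
```python
from plan import *
Q=ori(32,-.0545);F=ori(14,.113)
plan([((.40,.0,.24),Q,1),((.478,-.356,.20),F,4),((.478,-.356,.045),F,2),((.478,-.356,.034),F,1)])
```

```text
[[0.051,-0.034,-0.122,0.0,0.0,0.0],[0.103,-0.069,-0.243,0.0,0.0,0.0],[0.154,-0.103,-0.365,0.0,0.0,0.0],[0.205,-0.137,-0.486,0.0,0.0,0.0],[0.256,-0.172,-0.608,0.0,0.0,0.0]]
[[-0.03,-0.09,0.024,-0.001,0.005,-0.002],[-0.059,-0.179,0.048,-0.002,0.01,-0.005],[-0.089,-0.269,0.072,-0.003,0.015,-0.007],[-0.119,-0.359,0.095,-0.004,0.02,-0.01],[-0.148,-0.448,0.119,-0.005,0.025,-0.012]]
[[-0.028,-0.091,0.02,-0.001,0.005,-0.003],[-0.056,-0.183,0.04,-0.002,0.01,-0.005],[-0.084,-0.274,0.061,-0.004,0.015,-0.008],[-0.112,-0.365,0.081,-0.005,0.02,-0.01],[-0.141,-0.456,0.101,-0.006,0.025,-0.013]]
[[-0.025,-0.092,0.016,-0.001,0.005,-0.002],[-0.051,-0.185,0.033,-0.002,0.01,-0.004],[-0.077,-0.277,0.049,-0.003,0.015,-0.007],[-0.102,-0.37,0.065,-0.004,0.02,-0.009],[-0.128,-0.463,0.082,-0.005,0.025,-0.012]]
[[-0.023,-0.093,0.012,-0.001,0.005,-0.002],[-0.047,-0.187,0.025,-0.002,0.01,-0.005],[-0.07,-0.281,0.038,-0.003,0.015,-0.007],[-0.093,-0.374,0.051,-0.004,0.02,-0.01],[-0.117,-0.468,0.064,-0.005,0.025,-0.012]]
[[0.019,0.0,0.075,0.0,0.0,0.0],[0.038,0.0,0.15,0.0,0.0,0.0],[0.056,0.0,0.226,0.0,0.0,0.0],[0.075,0.0,0.301,0.0,0.0,0.0],[0.094,0.0,0.376,0.0,0.0,0.0]]
[[0.019,0.0,0.075,0.0,0.0,0.0],[0.038,0.001,0.15,0.0,0.0,0.0],[0.056,0.001,0.226,0.0,0.0,0.0],[0.075,0.001,0.301,0.0,0.0,0.0],[0.094,0.001,0.376,0.0,0.0,0.0]]
[[0.003,0.0,0.011,0.0,0.0,0.0],[0.005,0.0,0.021,0.0,0.0,0.0],[0.008,0.0,0.032,0.0,0.0,0.0],[0.011,0.0,0.043,0.0,0.0,0.0],[0.013,0.0,0.053,0.0,0.0,0.0]]
```

>>> {"method": "arm_command", "body": {
  "increments": [
    [0.051,-0.034,-0.122,0,0,0],
    [0.103,-0.069,-0.243,0,0,0],
    [0.154,-0.103,-0.365,0,0,0],
    [0.205,-0.137,-0.486,0,0,0],
    [0.256,-0.172,-0.608,0,0,0]
  ]
}}

```text
t: 18.77
tool_pos: [0.3672, 0.01, 0.4029]
orientation: [0.073, 2.627, -0.028]
force: [0.2, -0.9, -1.5]
opening: 0.0659
gripper_force: 25.0
```

>>> {"method": "arm_command", "body": {
  "increments": [
    [-0.03,-0.09,0.024,-0.001,0.005,-0.002],
    [-0.059,-0.179,0.048,-0.002,0.01,-0.005],
    [-0.089,-0.269,0.072,-0.003,0.015,-0.007],
    [-0.119,-0.359,0.095,-0.004,0.02,-0.01],
    [-0.148,-0.448,0.119,-0.005,0.025,-0.012]
  ]
}}

```text
t: 19.4
tool_pos: [0.3997, -0.0822, 0.3967]
orientation: [0.019, 2.707, -0.018]
force: [0.4, 0.1, -1.9]
opening: 0.0659
gripper_force: 25.0
```

>>> {"method": "arm_command", "body": {
  "increments": [
    [-0.028,-0.091,0.02,-0.001,0.005,-0.003],
    [-0.056,-0.183,0.04,-0.002,0.01,-0.005],
    [-0.084,-0.274,0.061,-0.004,0.015,-0.008],
    [-0.112,-0.365,0.081,-0.005,0.02,-0.01],
    [-0.141,-0.456,0.101,-0.006,0.025,-0.013]
  ]
}}

```text
t: 20.02
tool_pos: [0.4323, -0.174, 0.3911]
orientation: [-0.042, 2.786, -0.004]
force: [-0.2, 0.2, -1.6]
opening: 0.0659
gripper_force: 25.0
```

>>> {"method": "arm_command", "body": {
  "increments": [
    [-0.025,-0.092,0.016,-0.001,0.005,-0.002],
    [-0.051,-0.185,0.033,-0.002,0.01,-0.004],
    [-0.077,-0.277,0.049,-0.003,0.015,-0.007],
    [-0.102,-0.37,0.065,-0.004,0.02,-0.009],
    [-0.128,-0.463,0.082,-0.005,0.025,-0.012]
  ]
}}

```text
t: 20.65
tool_pos: [0.4647, -0.2658, 0.3854]
orientation: [-0.1, 2.863, 0.006]
force: [-0.3, 0.3, -1.4]
opening: 0.0658
gripper_force: 25.0
```

>>> {"method": "arm_command", "body": {
  "increments": [
    [-0.023,-0.093,0.012,-0.001,0.005,-0.002],
    [-0.047,-0.187,0.025,-0.002,0.01,-0.005],
    [-0.07,-0.281,0.038,-0.003,0.015,-0.007],
    [-0.093,-0.374,0.051,-0.004,0.02,-0.01],
    [-0.117,-0.468,0.064,-0.005,0.025,-0.012]
  ]
}}

```text
t: 21.28
tool_pos: [0.4971, -0.3574, 0.3798]
orientation: [-0.161, 2.94, 0.018]
force: [-1.3, -0.5, -1.6]
opening: 0.0654
gripper_force: 25.0
```

>>> {"method": "arm_command", "body": {
  "increments": [
    [0.019,0,0.075,0,0,0],
    [0.038,0,0.15,0,0,0],
    [0.056,0,0.226,0,0,0],
    [0.075,0,0.301,0,0,0],
    [0.094,0,0.376,0,0,0]
  ]
}}

```text
t: 21.9
tool_pos: [0.4932, -0.3566, 0.3013]
orientation: [-0.161, 2.939, 0.019]
force: [0.2, -0.2, -2.3]
opening: 0.0657
gripper_force: 25.0
```

>>> {"method": "arm_command", "body": {
  "increments": [
    [0.019,0,0.075,0,0,0],
    [0.038,0.001,0.15,0,0,0],
    [0.056,0.001,0.226,0,0,0],
    [0.075,0.001,0.301,0,0,0],
    [0.094,0.001,0.376,0,0,0]
  ]
}}

```text
t: 22.52
tool_pos: [0.4896, -0.3571, 0.224]
orientation: [-0.161, 2.939, 0.019]
force: [-0.0, 0.7, -2.9]
opening: 0.0657
gripper_force: 25.0
```

Run:
```python
from plan import *
b=read_camera("side");s=read_state();print(s["tool_pos"],s["orientation"],s["opening"],s["gripper_force"],s["force"])
cv2.imwrite("pics/s7.png",cv2.resize(b["image"][210:410,200:440,::-1],None,fx=3,fy=3,interpolation=cv2.INTER_CUBIC))
```

```text
[ 0.48880166 -0.35636797  0.22147794] [-0.16055443  2.94163931  0.02208799] 0.06578046431672496 24.99855101108551 [-1.04423304  1.05372564 -3.92047907]
```

View pics/s7.png

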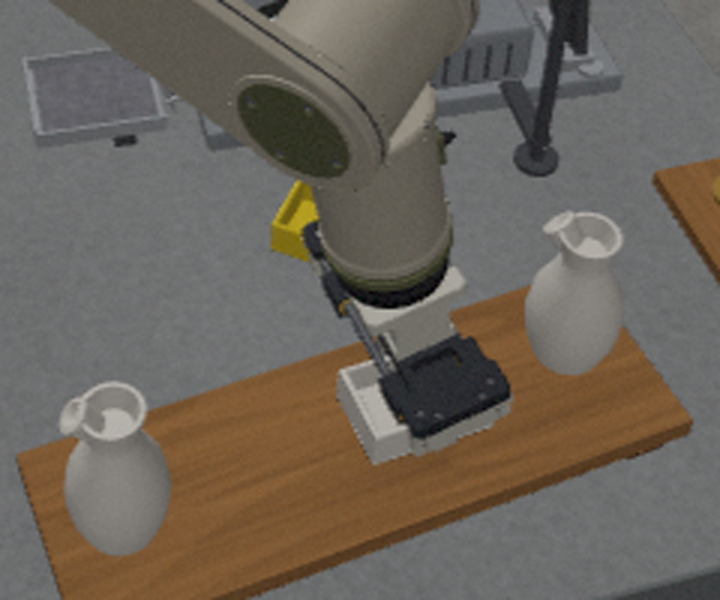

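The dish hangs over the board between the jugs, about 45 mm further out than planned because one waypoint was clipped by reach. I'll re-base on the measured pose and correct.

```bash
rm cmd.json
python3 - <<'E'
from plan import *
p,r=cur(); print(p+r.apply(TIP), r.as_matrix()[:,2], r.as_matrix()[:,0], read_state()["q"])
F=ori(14,.113)
plan([((.515,-.354,.055),F,1),((.483,-.356,.048),F,1)])
E
```

```text
[ 0.5247268  -0.35164069  0.03904155] [ 0.19314593  0.0254155  -0.98084081] [-0.97506883 -0.10633666 -0.19476471] [-0.76303664  0.24025082  1.72066727  0.17462853  1.0634322  -2.5189314 ]
[[0.016,-0.001,-0.017,0.0,-0.003,0.0],[0.031,-0.001,-0.035,0.0,-0.006,-0.001],[0.047,-0.002,-0.052,0.001,-0.009,-0.001],[0.062,-0.002,-0.069,0.001,-0.012,-0.001],[0.078,-0.003,-0.087,0.001,-0.015,-0.001]]
[[0.033,0.002,-0.001,0.0,0.0,0.0],[0.066,0.003,-0.002,0.0,0.0,0.0],[0.098,0.005,-0.003,0.0,0.0,0.0],[0.131,0.006,-0.004,0.0,0.0,0.0],[0.164,0.008,-0.004,0.0,0.0,0.0]]
```

```bash
rm cmd.json
python3 - <<'E'
from plan import *
F=ori(14,.03)
plan([((.520,-.354,.055),F,1),((.49,-.354,.048),F,1)])
E
```

```text
[[0.011,0.003,-0.016,0.001,-0.003,0.005],[0.021,0.005,-0.033,0.003,-0.006,0.01],[0.032,0.008,-0.049,0.004,-0.009,0.015],[0.042,0.01,-0.065,0.005,-0.012,0.02],[0.053,0.013,-0.082,0.007,-0.015,0.024]]
[[0.031,0.001,0.0,0.0,0.0,0.0],[0.062,0.002,-0.001,0.0,0.0,0.0],[0.092,0.003,-0.001,0.0,0.0,0.0],[0.123,0.004,-0.002,0.0,0.0,0.0],[0.154,0.005,-0.002,0.0,0.0,0.0]]
```

>>> {"method": "arm_command", "body": {
  "increments": [
    [0.011,0.003,-0.016,0.001,-0.003,0.005],
    [0.021,0.005,-0.033,0.003,-0.006,0.01],
    [0.032,0.008,-0.049,0.004,-0.009,0.015],
    [0.042,0.01,-0.065,0.005,-0.012,0.02],
    [0.053,0.013,-0.082,0.007,-0.015,0.024]
  ]
}}

```text
t: 23.2
tool_pos: [0.4757, -0.356, 0.2395]
orientation: [-0.044, 2.895, 0.0]
force: [-0.6, -0.4, -2.5]
opening: 0.0656
gripper_force: 25.0
```

>>> {"method": "arm_command", "body": {
  "increments": [
    [0.031,0.001,0,0,0,0],
    [0.062,0.002,-0.001,0,0,0],
    [0.092,0.003,-0.001,0,0,0],
    [0.123,0.004,-0.002,0,0,0],
    [0.154,0.005,-0.002,0,0,0]
  ]
}}

```text
t: 23.82
tool_pos: [0.4454, -0.3559, 0.2317]
orientation: [-0.045, 2.896, 0.001]
force: [0.2, -0.7, -1.3]
opening: 0.0655
gripper_force: 25.0
```

```bash
python3 - <<'E'
from plan import *
s=read_state(); r=R.from_rotvec(s["orientation"]); print(s["tool_pos"],cur()[0],s["tool_pos"]+r.apply(TIP),r.as_matrix()[:,2],s["q"],s["force"])
E
rm cmd.json
python3 - <<'E'
from plan import *
F=ori(14,.03)
plan([((.488,-.354,.038),F,1),((.488,-.354,.028),F,2)])
E
```

```text
[ 0.44544703 -0.35591255  0.23174729] [ 0.44500674 -0.35526618  0.22848576] [ 0.49063607 -0.35505633  0.05132219] [ 0.24295183  0.00460335 -0.97002743] [-0.8254731   0.120142    1.84024466  0.21395983  1.02661107 -2.52455653] [ 0.16544031 -0.74515784 -1.31570296]
[[0.006,0.001,0.012,0.0,0.0,0.0],[0.011,0.001,0.025,0.0,0.0,0.0],[0.017,0.002,0.037,-0.001,0.0,0.0],[0.022,0.003,0.049,-0.001,0.0,0.0],[0.028,0.003,0.061,-0.001,0.0,0.001]]
[[0.001,0.0,0.005,0.0,0.0,0.0],[0.002,0.0,0.01,0.0,0.0,0.0],[0.004,0.0,0.015,0.0,0.0,0.0],[0.005,0.0,0.02,0.0,0.0,0.0],[0.006,0.0,0.024,0.0,0.0,0.0]]
[[0.001,0.0,0.005,0.0,0.0,0.0],[0.002,0.0,0.01,0.0,0.0,0.0],[0.004,0.0,0.015,0.0,0.0,0.0],[0.005,0.0,0.02,0.0,0.0,0.0],[0.006,0.0,0.025,0.0,0.0,0.0]]
```

>>> {"method": "arm_command", "body": {
  "increments": [
    [0.006,0.001,0.012,0,0,0],
    [0.011,0.001,0.025,0,0,0],
    [0.017,0.002,0.037,-0.001,0,0],
    [0.022,0.003,0.049,-0.001,0,0],
    [0.028,0.003,0.061,-0.001,0,0.001]
  ]
}}

```text
t: 24.45
tool_pos: [0.4434, -0.3554, 0.2185]
orientation: [-0.041, 2.896, 0.006]
force: [0.0, 0.5, -2.1]
opening: 0.0659
gripper_force: 25.0
```

>>> {"method": "arm_command", "body": {
  "increments": [
    [0.001,0,0.005,0,0,0],
    [0.002,0,0.01,0,0,0],
    [0.004,0,0.015,0,0,0],
    [0.005,0,0.02,0,0,0],
    [0.006,0,0.024,0,0,0]
  ]
}}

```text
t: 25.08
tool_pos: [0.4434, -0.3554, 0.2137]
orientation: [-0.042, 2.896, 0.006]
force: [-0.6, 0.2, -2.0]
opening: 0.0655
gripper_force: 25.0
```

>>> {"method": "arm_command", "body": {
  "increments": [
    [0.001,0,0.005,0,0,0],
    [0.002,0,0.01,0,0,0],
    [0.004,0,0.015,0,0,0],
    [0.005,0,0.02,0,0,0],
    [0.006,0,0.025,0,0,0]
  ]
}}

```text
t: 25.7
tool_pos: [0.4437, -0.3556, 0.2114]
orientation: [-0.043, 2.895, 0.007]
force: [-19.3, 12.2, 34.6]
opening: 0.0659
gripper_force: 25.0
```

>>> {"method": "arm_command", "body": {
  "increments": [
    [0,0,-0.004,0,0,0],
    [0,0,-0.008,0,0,0],
    [0,0,-0.01,0,0,0],
    [0,0,-0.01,0,0,0],
    [0,0,-0.01,0,0,0]
  ]
}}

```text
t: 26.32
tool_pos: [0.4435, -0.3555, 0.2114]
orientation: [-0.042, 2.894, 0.006]
force: [0.2, 3.6, 8.7]
opening: 0.0658
gripper_force: 25.0
```

>>> {"method": "arm_command", "body": {
  "increments": [
    [0,0,0,0,0,0],
    [0,0,0,0,0,0],
    [0,0,0,0,0,0],
    [0,0,0,0,0,0],
    [0,0,0,0,0,0]
  ],
  "fingers": -1
}}

```text
t: 26.95
tool_pos: [0.443, -0.3554, 0.2105]
orientation: [-0.042, 2.896, 0.006]
force: [0.1, 0.7, -1.1]
opening: 0.0927
gripper_force: 0.0
```

```bash
rm cmd.json
python3 - <<'E'
from plan import *
s=read_state(); print(s["tool_pos"],s["opening"],s["gripper_force"],s["force"])
p,r=cur(); F=ori(14,.03); t=p+r.apply(TIP)
plan([(t+[-.02,0,.09],F,1),((.45,-.33,.25),ori(0,.03),1)])
E
```

```text
[ 0.44295867 -0.35541407  0.21048573] 0.09267791119758302 0.0 [ 0.10599698  0.6923474  -1.12154982]
[[-0.003,0.001,-0.092,0.0,0.0,0.0],[-0.005,0.001,-0.184,0.0,0.0,0.0],[-0.008,0.002,-0.276,0.0,0.0,0.0],[-0.011,0.003,-0.369,0.0,0.0,0.0],[-0.013,0.004,-0.461,0.0,0.0,0.0]]
[[-0.06,0.025,-0.125,0.0,0.016,0.0],[-0.119,0.049,-0.249,0.0,0.031,0.0],[-0.179,0.074,-0.374,0.0,0.047,0.0],[-0.239,0.098,-0.499,0.0,0.062,0.0],[-0.299,0.123,-0.623,0.0,0.078,0.0]]
```

>>> {"method": "arm_command", "body": {
  "increments": [
    [-0.003,0.001,-0.092,0,0,0],
    [-0.005,0.001,-0.184,0,0,0],
    [-0.008,0.002,-0.276,0,0,0],
    [-0.011,0.003,-0.369,0,0,0],
    [-0.013,0.004,-0.461,0,0,0]
  ]
}}

```text
t: 27.58
tool_pos: [0.4228, -0.3553, 0.3023]
orientation: [-0.042, 2.895, 0.005]
force: [-0.1, 0.9, 0.2]
opening: 0.0931
gripper_force: 0.0
```

>>> {"method": "arm_command", "body": {
  "increments": [
    [-0.06,0.025,-0.125,0,0.016,0],
    [-0.119,0.049,-0.249,0,0.031,0],
    [-0.179,0.074,-0.374,0,0.047,0],
    [-0.239,0.098,-0.499,0,0.062,0],
    [-0.299,0.123,-0.623,0,0.078,0]
  ]
}}

```text
t: 28.2
tool_pos: [0.4499, -0.3297, 0.4378]
orientation: [0.044, -3.14, -0.0]
force: [0.5, -0.8, -0.4]
opening: 0.0932
gripper_force: 0.0
```

```bash
rm cmd.json
python3 - <<'E'
from plan import *
s=read_state(); print(s["tool_pos"],s["q"],s["force"])
S=ori(0,.08)
plan([((.45,-.10,.28),ori(0,.03),2),((.42,.12,.28),S,2),((.415,.303,.27),S,1)])
E
```

```text
[ 0.44986707 -0.32968457  0.43783297] [-7.24229340e-01  4.74822851e-03  1.55955589e+00 -3.86260364e-04
  1.57807494e+00 -2.32332129e+00] [ 0.49107342 -0.82671964 -0.37564186]
[[-0.003,0.115,-0.014,0.0,0.0,0.0],[-0.007,0.23,-0.028,0.0,0.0,0.0],[-0.01,0.344,-0.042,0.0,0.0,0.0],[-0.013,0.459,-0.056,0.0,0.0,0.0],[-0.017,0.574,-0.07,0.0,0.0,0.0]]
[[-0.003,0.115,-0.014,0.0,0.0,0.0],[-0.006,0.23,-0.028,0.0,0.0,0.0],[-0.009,0.344,-0.042,0.0,0.0,0.0],[-0.013,0.459,-0.057,0.0,0.0,0.0],[-0.016,0.574,-0.071,0.0,0.0,-0.001]]
[[0.012,0.11,0.0,0.0,0.0,-0.002],[0.023,0.221,0.0,0.0,0.0,-0.003],[0.035,0.331,0.0,0.0,0.0,-0.005],[0.046,0.442,0.0,0.0,0.0,-0.006],[0.058,0.552,0.0,0.0,0.0,-0.008]]
[[0.008,0.111,0.0,0.0,0.0,-0.001],[0.017,0.221,0.001,0.0,0.0,-0.003],[0.026,0.332,0.001,0.0,0.0,-0.004],[0.035,0.443,0.001,0.0,0.0,-0.006],[0.043,0.553,0.001,0.0,0.0,-0.007]]
[[-0.009,0.183,0.01,0.0,0.0,0.0],[-0.019,0.366,0.02,0.0,0.0,0.0],[-0.028,0.549,0.03,0.0,0.0,0.0],[-0.037,0.732,0.04,0.0,0.0,0.0],[-0.047,0.915,0.05,0.0,0.0,0.0]]
```

>>> {"method": "arm_command", "body": {
  "increments": [
    [-0.003,0.115,-0.014,0,0,0],
    [-0.007,0.23,-0.028,0,0,0],
    [-0.01,0.344,-0.042,0,0,0],
    [-0.013,0.459,-0.056,0,0,0],
    [-0.017,0.574,-0.07,0,0,0]
  ],
  "fingers": 1
}}

```text
t: 28.82
tool_pos: [0.4498, -0.2133, 0.4498]
orientation: [-0.046, 3.141, 0.002]
force: [-0.3, 0.1, 0.6]
opening: 0.0477
gripper_force: 0.0
```

>>> {"method": "arm_command", "body": {
  "increments": [
    [-0.003,0.115,-0.014,0,0,0],
    [-0.006,0.23,-0.028,0,0,0],
    [-0.009,0.344,-0.042,0,0,0],
    [-0.013,0.459,-0.057,0,0,0],
    [-0.016,0.574,-0.071,0,0,-0.001]
  ]
}}

```text
t: 29.45
tool_pos: [0.4496, -0.0986, 0.4642]
orientation: [-0.051, 3.141, 0.002]
force: [0.5, -0.2, 0.2]
opening: 0.0011
gripper_force: 0.0
```

>>> {"method": "arm_command", "body": {
  "increments": [
    [0.012,0.11,0,0,0,-0.002],
    [0.023,0.221,0,0,0,-0.003],
    [0.035,0.331,0,0,0,-0.005],
    [0.046,0.442,0,0,0,-0.006],
    [0.058,0.552,0,0,0,-0.008]
  ]
}}

```text
t: 30.08
tool_pos: [0.4341, 0.0112, 0.4641]
orientation: [-0.09, 3.14, 0.001]
force: [-0.3, -0.2, 1.2]
opening: 0.0004
gripper_force: 0.0
```

>>> {"method": "arm_command", "body": {
  "increments": [
    [0.008,0.111,0,0,0,-0.001],
    [0.017,0.221,0.001,0,0,-0.003],
    [0.026,0.332,0.001,0,0,-0.004],
    [0.035,0.443,0.001,0,0,-0.006],
    [0.043,0.553,0.001,0,0,-0.007]
  ]
}}

```text
t: 30.7
tool_pos: [0.4191, 0.1209, 0.464]
orientation: [-0.125, 3.139, 0.001]
force: [0.9, -0.6, -0.5]
opening: 0.0001
gripper_force: 0.0
```

>>> {"method": "arm_command", "body": {
  "increments": [
    [-0.009,0.183,0.01,0,0,0],
    [-0.019,0.366,0.02,0,0,0],
    [-0.028,0.549,0.03,0,0,0],
    [-0.037,0.732,0.04,0,0,0],
    [-0.047,0.915,0.05,0,0,0]
  ]
}}

```text
t: 31.32
tool_pos: [0.4137, 0.3044, 0.4542]
orientation: [-0.125, 3.139, 0.001]
force: [-0.1, 0.0, 0.7]
opening: 0.0001
gripper_force: 0.0
```

Run:
```python
from plan import *
s=read_state(); print(s["tool_pos"],cur()[0],s["opening"],s["q"])
a=read_camera("top");b=read_camera("side")
C=np.zeros((600,800,3),np.uint8)
C[:340,:200]=cv2.resize(a["image"][130:300,350:450,::-1],None,fx=2,fy=2); C[:600,200:]=cv2.resize(b["image"][80:380,130:430,::-1],None,fx=2,fy=2)
cv2.imwrite("pics/f.png",C)
S=ori(0,.08)
plan([((.415,.303,.158),S,1),((.46,.307,.158),S,1),((.508,.312,.158),S,2)])
```

```text
[0.41370194 0.30440678 0.45417784] [0.41509079 0.3030971  0.456009  ] 0.00012303697516568722 [ 5.34335112e-01 -1.20888656e-01  1.65087633e+00  4.66464828e-04
  1.61098359e+00 -1.11599748e+00]
[[0.0,0.0,0.112,0.0,0.0,0.0],[0.0,0.0,0.224,0.0,0.0,0.0],[0.0,0.0,0.336,0.0,0.0,0.0],[0.0,0.0,0.448,0.0,0.0,0.0],[0.0,-0.001,0.56,0.0,0.0,0.0]]
[[-0.045,0.001,0.0,0.0,0.0,0.0],[-0.09,0.001,0.0,0.0,0.0,0.0],[-0.136,0.002,0.0,0.0,0.0,0.0],[-0.181,0.002,0.0,0.0,0.0,0.0],[-0.226,0.003,0.0,0.0,0.0,0.0]]
[[-0.024,0.001,0.0,0.0,0.0,0.0],[-0.048,0.001,0.0,0.0,0.0,0.0],[-0.072,0.002,0.0,0.0,0.0,0.0],[-0.096,0.002,0.0,0.0,0.0,0.0],[-0.121,0.003,0.0,0.0,0.0,0.0]]
[[-0.024,0.0,0.0,0.0,0.0,0.0],[-0.048,0.001,0.0,0.0,0.0,0.0],[-0.072,0.002,0.0,0.0,0.0,0.0],[-0.096,0.002,0.0,0.0,0.0,0.0],[-0.12,0.003,0.0,0.0,0.0,0.0]]
```

View pics/f.png

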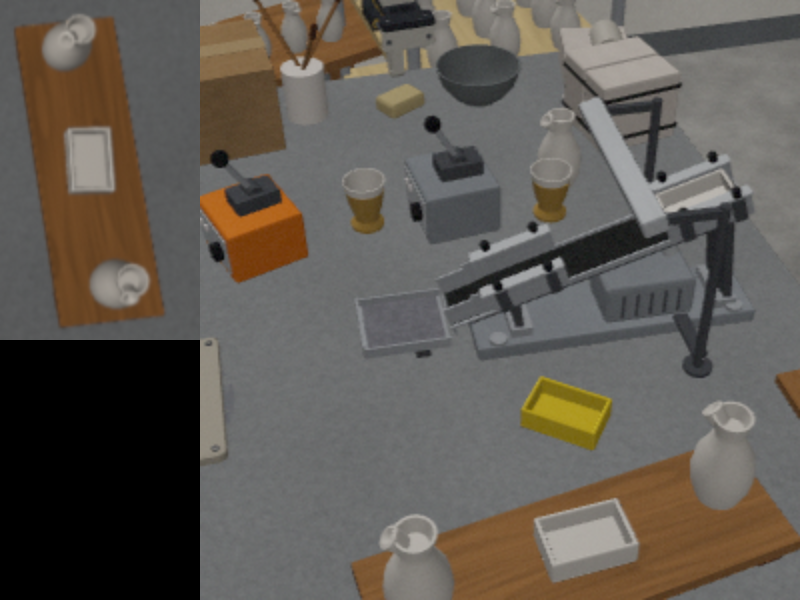

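The dish stands flat in the middle of the board, the jugs are in place, and the switch is off. I'll switch it on.

>>> {"method": "arm_command", "body": {
  "increments": [
    [0,0,0.112,0,0,0],
    [0,0,0.224,0,0,0],
    [0,0,0.336,0,0,0],
    [0,0,0.448,0,0,0],
    [0,-0.001,0.56,0,0,0]
  ]
}}

```text
t: 32.05
tool_pos: [0.4143, 0.3022, 0.3417]
orientation: [-0.124, 3.139, 0.001]
force: [-0.0, 0.5, -1.0]
opening: 0.0006
gripper_force: 0.0
```

>>> {"method": "arm_command", "body": {
  "increments": [
    [-0.045,0.001,0,0,0,0],
    [-0.09,0.001,0,0,0,0],
    [-0.136,0.002,0,0,0,0],
    [-0.181,0.002,0,0,0,0],
    [-0.226,0.003,0,0,0,0]
  ]
}}

```text
t: 32.67
tool_pos: [0.4608, 0.307, 0.3429]
orientation: [-0.124, 3.138, 0.002]
force: [-1.4, -0.1, 1.6]
opening: 0.0003
gripper_force: 0.7
```

>>> {"method": "arm_command", "body": {
  "increments": [
    [-0.024,0.001,0,0,0,0],
    [-0.048,0.001,0,0,0,0],
    [-0.072,0.002,0,0,0,0],
    [-0.096,0.002,0,0,0,0],
    [-0.121,0.003,0,0,0,0]
  ]
}}

```text
t: 33.3
tool_pos: [0.4844, 0.3094, 0.3425]
orientation: [-0.124, 3.139, 0.001]
force: [-0.5, -0.3, 0.5]
opening: 0.0003
gripper_force: 0.4
```

>>> {"method": "arm_command", "body": {
  "increments": [
    [-0.024,0,0,0,0,0],
    [-0.048,0.001,0,0,0,0],
    [-0.072,0.002,0,0,0,0],
    [-0.096,0.002,0,0,0,0],
    [-0.12,0.003,0,0,0,0]
  ]
}}

```text
t: 33.92
tool_pos: [0.5082, 0.3118, 0.3423]
orientation: [0.124, -3.139, -0.001]
force: [-0.8, -0.2, -0.2]
opening: 0.0003
gripper_force: 0.6
```

>>> {"method": "arm_command", "body": {
  "increments": [
    [-0.004,0,0,0,0,0],
    [-0.008,0,0,0,0,0],
    [-0.012,0,0,0,0,0],
    [-0.016,0,0,0,0,0],
    [-0.018,0,0,0,0,0]
  ]
}}

```text
t: 34.55
tool_pos: [0.5116, 0.3121, 0.3426]
orientation: [-0.124, 3.139, 0.001]
force: [-1.4, 0.1, -0.0]
opening: 0.0006
gripper_force: 0.5
```

One more small push to the stop.

>>> {"method": "arm_command", "body": {
  "increments": [
    [-0.004,0,0,0,0,0],
    [-0.008,0,0,0,0,0],
    [-0.012,0,0,0,0,0],
    [-0.012,0,0,0,0,0],
    [-0.012,0,0,0,0,0]
  ]
}}

```text
t: 35.17
tool_pos: [0.5137, 0.3123, 0.3424]
orientation: [0.124, -3.139, -0.001]
force: [-4.1, -1.2, -0.6]
opening: 0.0003
gripper_force: 1.9
```

>>> {"method": "arm_command", "body": {
  "increments": [
    [0.05,0,0,0,0,0],
    [0.1,0,0,0,0,0],
    [0.2,0,0,0,0,0],
    [0.25,0,-0.1,0,0,0],
    [0.3,0,-0.3,0,0,0]
  ]
}}

```text
t: 35.8
tool_pos: [0.4527, 0.3072, 0.4013]
orientation: [0.124, -3.137, 0.001]
force: [0.7, -0.0, -0.9]
opening: 0.0003
gripper_force: 0.0
```

>>> {"method": "arm_command", "body": {
  "increments": [
    [0,0,-0.15,0,0,0],
    [0,0,-0.3,0,0,0],
    [0,0,-0.4,0,0,0],
    [0,0,-0.4,0,0,0],
    [0,0,-0.4,0,0,0]
  ]
}}

```text
t: 36.42
tool_pos: [0.4539, 0.3074, 0.4811]
orientation: [0.124, -3.138, 0.0]
force: [-0.8, 0.1, -0.6]
opening: 0.0006
gripper_force: 0.0
```

```bash
sed -n '/^def blob/,/return np/p' fit.py > blob.py
python3 - <<'E'
from h import *
exec(open("blob.py").read())
b=read_camera("side"); s=read_state(); print(s["tool_pos"],s["force"])
print("on?",blob(b,269,137),"(was 269.02 137.15 on)")
E
```

```text
[0.45392607 0.30737931 0.48066879] [ 0.25754023 -0.32652134  0.25439185]
on? [270.29091392 137.23565356] (was 269.02 137.15 on)
```

```bash
python3 -c "
from plant import *
print(close_job())"
```

```text
the job is handed in; nothing more can be done
None
```

The dish is out of the chute and stands flat in the middle of the seconds board; the shaker was then switched back on, and the job was handed in at about 36 s, with no verdict returned.

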